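# Stop a transport temperature logger and dock it for reading

## Task

The temperature logger that stands alone in the metal cradle has come in with a sample shipment: lift it out, stop it by pushing the button in its lower end straight down against the small square grey mat until the button is fully in, keeping it in for a full second without forcing it. Then stand the logger upright in the one empty dock of the reading station, lowered right down onto the dock's ledges and not dropped. Leave the two loggers already docked and the other things on the bench undisturbed.

Things in the scene. Friction and masses are not known exactly. Their poses are not given: they have to be found in the camera images.
- logger_center (a point): Centre (half-way up) of the loose flat logger to be stopped: white casing 50 mm wide (x), 20 mm thick (y), 115 mm tall (z, up), 0.1 to 0.2 kg. It starts upright in the cradle, its underside 22 mm above the worktop. Underside and top lie 57.5 mm below and above this point. Grip across the thickness near the top. Both faces look alike; either way round will do.
- button_face (a point): Centre of the outer face of the logger's button: a grey pad 22 x 12 mm in the middle of the casing's lower end, standing 8 mm out below the casing when free. z up as the logger stands.
- stop_button (a joint): Travel of the button into the casing, m: 0 free, 0.006 fully in (it then still stands 2 mm proud). A spring pushes it out: it starts to move at about 3 N and is fully in at about 8 N, then meets a hard stop. More than 60 N against the mat is forcing it.
- press_mat: Square mat, grey with a black rubber rim, 100 x 100 x 4 mm, fixed flat on the worktop; origin at the centre of its underside, so its top is 4 mm above. x and y along its edges, z up. Beware of the white analyser fixed at the back of the worktop: its body, 0.25 m tall with tubes up to 0.42 m, begins at world x = 0.545 and spans y from -0.105 to 0.54.
- cradle: Fixed aluminium single-slot cradle on the worktop, foot 80 x 60 mm (x, y), walls up to 50 mm; origin at the centre of its underside. The slot runs along its x (56 x 24 mm inside, lined up with the logger's x). Two ledges 22 mm above the origin carry the casing's lower corners; the button hangs free between them.
- dock_free: The empty dock of the station: fixed white single-slot dock, foot 86 x 52 mm, flared walls up to 72 mm; origin at the centre of its underside, 10 mm above the worktop. The slot, 56 mm along its x by 24 mm along its y inside, is centred on the origin. Two ledges 22 mm above the origin carry the casing's lower corners (logger centre then 79.5 mm above the origin); the button hangs free between them.
- station: Grey base plate of the reading station, 100 x 210 x 10 mm, fixed on the worktop; origin at the centre of its underside; the three docks stand on it in a row along its y, 65 mm apart, in any order, with their slots along its x. Its y runs roughly away from or towards the robot.
- spare_a_center (a point): Centre (half-way up) of one white flat temperature logger of the same shape and size (50 x 20 x 115 mm) already standing in a dock. Loose; leave alone.
- spare_b_center (a point): Centre (half-way up) of the other white flat temperature logger of the same shape and size (50 x 20 x 115 mm) already standing in a dock. Loose; leave alone.
- logger: The logger to be stopped; origin at the centre of the casing's underside, x along its 50 mm width, y through its 20 mm thickness, z up.
- bottle_center (a point): Centre of a loose reagent bottle with a white cap, 42 mm diameter, 88 mm tall. Leave alone.
- vial_center (a point): Centre of a loose vial with a wide lid, 37 mm diameter, 66 mm tall. Leave alone.
- timer_center (a point): Centre of a loose flat bench timer, 64 x 66 x 19 mm. Leave alone.
Mind the look-alikes: they are no part of the job. Leave any green look-alike of the logger alone.

How it is judged (in metres and radians):
On the way:
1. the logger, upright (within 11 deg), has its button pushed in by at least 5 of its 6 mm with the button's face on the mat, for half a second (value of joint stop_button above 0.005 m and angle between logger's own z axis and vertical below 0.2 rad and x of button_face in the frame of press_mat between -0.05 and 0.05 m and y of button_face in the frame of press_mat between -0.05 and 0.05 m and z of button_face in the frame of press_mat between 0 and 0.008 m), for 0.5 s.
At the end, for the whole second after the job is handed in: The logger stands in the empty dock: its centre within 8 mm of the dock's axis along each of the dock's x and y, and within 5 mm of the height it has when resting on the ledges (79.5 mm above the dock's origin), upright within 7 deg, button out (under 1 mm in), at rest (x of logger_center in the frame of dock_free between -0.008 and 0.008 m and y of logger_center in the frame of dock_free between -0.008 and 0.008 m and z of logger_center in the frame of dock_free between 0.0745 and 0.0845 m and angle between logger's own z axis and vertical below 0.12 rad and value of joint stop_button below 0.001 m and linear speed of logger below 0.02 m/s); the robot touches nothing.
It fails at once if a docked logger is shifted by more than 15 mm or the bottle, vial or timer by more than 30 mm (distance of any of spare_a_center, spare_b_center from where it was at the start of the episode above 0.015 m or distance of any of bottle_center, vial_center, timer_center from where it was at the start of the episode above 0.03 m).
It fails at once if the logger is dropped (moves faster than 0.5 m/s while no finger touches it) (linear speed of logger above 0.5 m/s and contact force between the fingers and logger below 0.05 N).
It fails at once if the logger is forced against the mat with more than 60 N (contact force between logger and press_mat above 60 N).
It also fails if it takes over 72 s, if anything falls off the work surface, if the arm or the gripper's body presses on something with over 40 N, if the wrist force passes 120 N, or if a joint passes its speed limit or range.

## Robot

A 6-joint arm with a two-finger parallel gripper is mounted at the origin on a cart in front of the work surface, level with it; the furniture and walls round the work are solid. World frame = base frame: x ahead of the robot, y to its left, z up, the work surface at z = 0. Lengths are in mm, angles in rad, forces in N, time in s.
With the tool pointing down it reaches from about 350 to 775 mm from the base axis. Payload 7.3 kg.
Tool frame: the origin (TCP) lies midway between the tips of the shut fingers; the grasp point (between the pads) lies 19 mm behind it; z points along the fingers, y is the line along which they close (so a half turn about z gives the same grasp; the last joint's range is limited). The gripper opens to 92 mm and grips with 3 to 60 N. Pads are 19 mm wide; open, the fingers measure 130 mm over their backs; the gripper's body (75 mm by 190 mm) begins 47 mm behind the grasp point.
Start: joints at [1.002, 0.342, 1.524, -0, 1.275, -0.146], TCP at [215.404, 478.796, 226.741] pointing down, gripper open.
Joint ranges: [-2.53, 2.53], [-0.77, 2.02], [0.04, 2.7], [-1, 4.14], [0.28, 2.66], [-3.11, 3.11]. Speed limits (rad/s): [2.57, 2.57, 3.14, 3.14, 3.14, 3.14].

## Interface

Orientations are given as [roll, pitch, yaw] about the fixed x, y, z axes, in that order (R = Rz(yaw) Ry(pitch) Rx(roll)).
In Python, from plant import readout, vision, order, models gives the robot as it stands. The module is installed in compiled form; this text tells all that it offers.
- The arm moves only by the tool step_arm, never from a script. Its argument "series" is text: rows parted by semicolons, each of 7 numbers parted by spaces: the gripper's target within -1 to 1 (shut at 1, half-way at 0, fully open at -1), then the shift along the tool's x, y, z each as a share of 80 mm, from -1 to 1, then the turn, a rotation vector about the tool's x, y, z each as a share of 2 pi rad, from -1 to 1. In form: jaw x y z ax ay az; .... A call has 1 to 20 rows; each row is the pose to reach, as a shift and turn from the pose commanded when the call began, along the tool's axes at that moment, turning the shorter way round; what a row does not reach only later rows make up. A row lasts 1/10 s, in which the tool goes at most 50 mm and 8.59 degrees, less where a joint would pass 70% of its speed; a pose out of reach is approached as far as the arm can. A call with a number of a shift or a turn outside -1 to 1 is refused whole. A call with a gripper value outside its range is refused whole. The fingers move at their own pace and stop on an object; the grip force is fixed at half the most. Time passes only in rows, so rows that repeat a pose let the fingers close. It gives the time, the measured TCP pose, the force, the opening and the grip force at its end, in the units of the state.
- readout.get_obs(): the state, without advancing time (a new reading comes with each control period).
- vision.capture(name): name is "scene" or "top" or "wrist"; returns a dict with "frame" (400x640x3 uint8, red, green, blue), "depth" (400x640 float32, mm along the optical axis (not along the pixel's ray), 0 where there is no reading), "fovy" (degrees; the focal length in pixels is half the picture's height over the tangent of half this angle, whatever the lens; pixels are square), "cx", "cy" (the principal point, pixels), "rvec" (rotation vector, rad) and "tvec" (3), from world to camera coordinates, as OpenCV has them; the wrist camera has in their place "mount" (4x4, takes a point from camera to tool coordinates, whose origin is the TCP and whose axes are the flange's). Camera axes: x right, y down, z forward; pixel columns grow to the right and rows downward; lengths in mm; the calibration is good to about 2 mm. A picture is of the moment at which its call begins: read the wrist's pose just before it.
- order.close_job(): hands the job in; it is judged then, once.
Trained networks look in a picture, given as the dict that the camera call returned (one of the last four; its "shot" number tells which), for a name from the list of things; names that differ only in an ending like _2 or _b are one class to them, and where a whole thing is asked for, a point or a joint stands for the part that bears it (a point fixed in the world has none). Each returns a list of dicts, best first, with "p" (0 to 1); they miss things now and then, are a little off and sometimes report something else, mostly with a low value. They report only what shows in the picture. A call takes as long as a camera call. They do not tell look-alikes from the thing itself.
- models.look_for(picture, thing): "position" ([column, row] in pixels, amid what is visible of it).
- models.pinpoint(picture, thing): "position" ([column, row] in pixels: a listed point, or the origin of a listed thing).
The state is a dict: "time": time; "joint_positions": joint angles; "dq": joint speeds; "tau": joint torques, N m; "tool_pos": TCP position; "tcp_rot": TCP orientation; "contact_force": force on the tool from outside, world axes, zero at the start; "moment": the same for the moment, N m; "grip_width": finger opening in mm; "finger_force": force on a finger pad.
Only numpy, scipy, OpenCV 4.12 (cv2) and the standard library are available. Lean on these libraries where they do the work, as an engineer would, in place of code of your own. Each camera call takes 0.05 s, during which the arm holds its last target. There are 200 camera calls.

## Working session

There is one attempt and no reset: what is moved stays moved. The work goes in short steps, Python scripts to look and compute and a tool call to move; the robot and the scene stay as the last step left them, time stands still between calls to the robot, and variables do not carry over. Pictures are saved under pics/ and viewed, at most 11 in all, crops included, and the job is handed in when it is done.

Besides the shell and the picture viewer there is one more tool, called after "Call:" in YAML: its name, and indented under it one key for each argument. step_arm: Moves the arm, as the interface text tells. Shift numbers are shares of 80 mm and turn numbers shares of 2 pi rad, none past 1 either way. Its arguments: {"type":"object","properties":{"series":{"type":"string"}},"required":["series"]}

```bash
mkdir -p pics; cat > h.py <<'E'
import numpy as np, cv2
from scipy.spatial.transform import Rotation as R
from plant import readout, vision, order, models
def cam(c,obs=None):
    f=200/np.tan(np.radians(c["fovy"])/2)
    if "mount" in c and c["mount"] is not None:
        M=np.array(c["mount"]); T=np.eye(4); T[:3,:3]=R.from_euler('xyz',obs["tcp_rot"]).as_matrix(); T[:3,3]=obs["tool_pos"]
        return f,T@M
    r=cv2.Rodrigues(np.array(c["rvec"],float))[0]; T=np.eye(4); T[:3,:3]=r.T; T[:3,3]=-r.T@np.array(c["tvec"],float).ravel()
    return f,T
def cloud(c,obs=None):
    f,T=cam(c,obs); v,u=np.mgrid[:400,:640]; d=c["depth"].astype(float)
    P=np.stack([(u-c["cx"])/f*d,(v-c["cy"])/f*d,d],-1)@T[:3,:3].T+T[:3,3]; P[d<=0]=np.nan
    return P
def onplane(c,uv,z,obs=None):
    f,T=cam(c,obs); r=T[:3,:3]@np.array([(uv[0]-c["cx"])/f,(uv[1]-c["cy"])/f,1]); return T[:3,3]+r*(z-T[2,3])/r[2]
def save(c,n): cv2.imwrite(n,c["frame"][:,:,::-1])
E
python3 - <<'E'
from h import *
print(readout.get_obs())
H=dict(logger_center=79.5,press_mat=0,cradle=0,dock_free=10,station=0,spare_a_center=99.5,spare_b_center=99.5,bottle_center=44,vial_center=33,timer_center=10)
H['spare_a_center']=H['spare_b_center']=89.5
for n in ["scene","top"]:
    c=vision.capture(n); save(c,f"pics/{n}.png"); print(n,cam(c)[1][:3,3])
    for t,z in H.items():
        print(t,[(round(d["p"],2),np.round(d["position"]),np.round(onplane(c,d["position"],z))[:2]) for d in models.pinpoint(c,t)[:4]])
E
```

```text
{'time': 0.0, 'joint_positions': array([ 1.00199016e+00,  3.42718066e-01,  1.52504395e+00, -5.38608935e-06,
        1.27538168e+00, -1.46001107e-01]), 'dq': array([-4.19110621e-04,  4.27387251e-05,  1.56002849e-03,  2.05216652e-03,
        5.47360427e-04,  5.12018916e-04]), 'tau': array([-1.43392241e-03, -4.31238091e+01, -2.44223768e+01,  7.16203311e-02,
        5.58321574e-02, -1.08265901e-04]), 'tool_pos': array([215.17381283, 478.42402933, 226.03797607]), 'tcp_rot': array([-3.14005736e+00, -2.20555444e-04,  2.71878900e+00]), 'contact_force': array([0.19479393, 0.46348518, 0.65440229]), 'moment': array([ 0.00359598, -0.01664954,  0.03427444]), 'finger_force': 0.0, 'grip_width': 91.91382820843332}
scene [ -42.42162931 -734.43680521  798.3427919 ]
logger_center [(0.6, array([412., 281.]), array([ 543., -411.])), (0.56, array([383., 296.]), array([ 460., -397.])), (0.56, array([444., 303.]), array([ 550., -495.]))]
press_mat [(0.66, array([272., 224.]), array([460.,  34.]))]
cradle [(0.79, array([377., 318.]), array([ 455., -396.]))]
dock_free [(0.59, array([358., 264.]), array([ 537.
[... 700 characters left out ...]
rray([ 455., -406.]))]
press_mat [(0.92, array([285., 235.]), array([445.,  52.]))]
cradle [(0.51, array([400., 230.]), array([ 458., -386.]))]
dock_free [(0.77, array([366., 210.]), array([ 537., -258.]))]
station [(0.75, array([366., 207.]), array([ 549., -258.]))]
spare_a_center [(0.59, array([373., 220.]), array([ 491., -269.])), (0.41, array([366., 208.]), array([ 536., -246.]))]
spare_b_center [(0.66, array([365., 188.]), array([ 607., -241.]))]
bottle_center [(0.7, array([232., 224.]), array([485., 241.])), (0.38, array([367., 209.]), array([ 538., -254.]))]
vial_center [(0.42, array([332., 231.]), array([ 457., -123.]))]
timer_center [(0.88, array([194., 229.]), array([467., 390.]))]
```

View pics/scene.png

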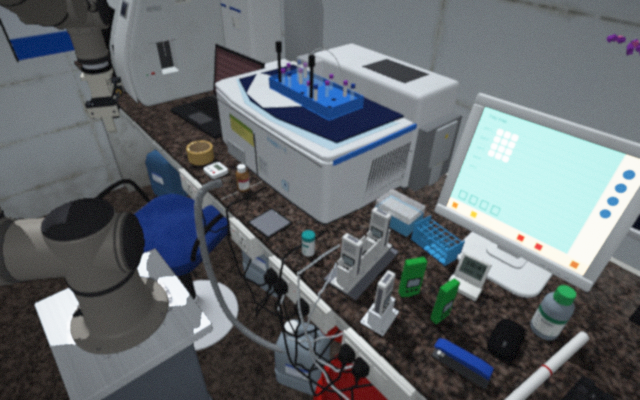

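View pics/top.png

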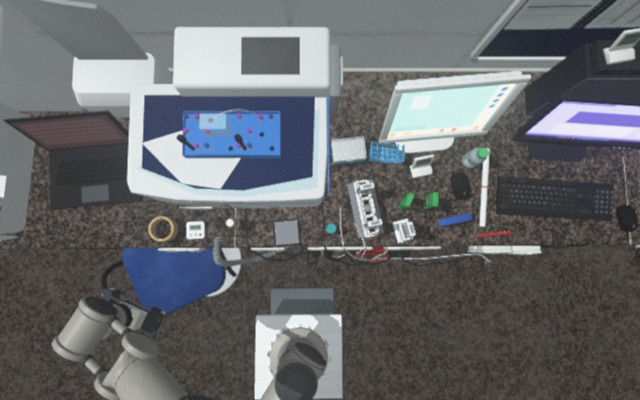

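The scene picture shows the white logger in its metal cradle at (383,296), with two green look-alikes at (412,281) and (444,303). The station has spares at (350,256) and (378,227), so its middle dock is empty. The mat is at (270,223). The top picture agrees: cradle at (403,231), station at (366,208), mat at (286,232).

```bash
python3 - <<'E'
from h import *
for n in ["scene","top"]:
    c=vision.capture(n); P=cloud(c)
    for k,xy,zr in [("log",(457,-397),(105,150)),("sa",(487,-268),(115,160)),("sb",(610,-240),(115,160)),("mat",(450,43),(2,12))]:
        m=(np.hypot(P[...,0]-xy[0],P[...,1]-xy[1])<(75 if k=="mat" else 45))&(P[...,2]>zr[0])&(P[...,2]<zr[1])
        q=P[m]
        if len(q)>5:
            r=cv2.minAreaRect(q[:,:2].astype(np.float32)); print(n,k,len(q),np.round(r[0]),np.round(r[1]),round(r[2]),"zmax",np.round(np.percentile(q[:,2],98)))
            t=q[q[:,2]>np.percentile(q[:,2],98)-8]; r=cv2.minAreaRect(t[:,:2].astype(np.float32)); print("   top",len(t),np.round(r[0]),np.round(r[1]),round(r[2]))
    print(np.nanmedian(P[...,2][200:245,:][(np.abs(P[200:245,:,0]-450)<60)&(P[200:245,:,1]>-60)&(P[200:245,:,1]<-20)]))
E
```

```text
scene log 291 [ 461. -397.] [53. 21.] 14 zmax 138.0
   top 171 [ 461. -396.] [51. 20.] 15
scene sa 305 [ 482. -270.] [22. 52.] 10 zmax 148.0
   top 146 [ 482. -270.] [21. 51.] 10
scene sb 262 [ 610. -245.] [24. 51.] 14 zmax 147.0
   top 121 [ 610. -245.] [24. 48.] 13
scene mat 404 [457.  41.] [ 99. 101.] 4 zmax 6.0
   top 404 [457.  41.] [ 99. 101.] 4
-1.807647733786439
top log 110 [ 460. -392.] [50. 21.] 15 zmax 142.0
   top 71 [ 460. -392.] [49. 21.] 15
top sa 94 [ 481. -266.] [20. 52.] 11 zmax 153.0
   top 63 [ 482. -267.] [17. 46.] 11
top sb 99 [ 608. -241.] [21. 50.] 11 zmax 153.0
   top 60 [ 608. -240.] [17. 46.] 11
top mat 677 [463.  43.] [143. 121.] 90 zmax 11.0
   top 586 [463.  43.] [143. 121.] 90
0.5141797596364768
```

Call:
step_arm:
  series: "0 -0.43 -0.32 -0.1 0 0 0; 0 -0.86 -0.65 -0.18 0 0 0; 0 -0.86 -0.65 -0.18 0 0 0"

```text
time: 1.5
tool_pos: [258.7, 400.3, 242.0]
tcp_rot: [3.141, 0.002, 2.715]
contact_force: [-0.5, 0.6, -0.1]
grip_width: 72.4
finger_force: 0.0
```

Call:
step_arm:
  series: "0 -0.43 -0.32 -0.1 0 0 0; 0 -0.86 -0.65 -0.18 0 0 0; 0 -0.86 -0.65 -0.18 0 0 0"

```text
time: 1.8
tool_pos: [300.2, 325.0, 256.4]
tcp_rot: [3.141, 0.002, 2.715]
contact_force: [-0.9, 0.5, -0.2]
grip_width: 49.2
finger_force: 0.0
```

Call:
step_arm:
  series: "0 -0.43 -0.32 -0.1 0 0 0; 0 -0.86 -0.65 -0.18 0 0 0; 0 -0.86 -0.65 -0.18 0 0 0"

```text
time: 2.1
tool_pos: [341.7, 249.7, 270.6]
tcp_rot: [3.141, 0.002, 2.714]
contact_force: [-0.6, 0.9, 0.3]
grip_width: 45.8
finger_force: 0.0
```

Call:
step_arm:
  series: "0 -0.43 -0.32 -0.1 0 0 0; 0 -0.86 -0.65 -0.18 0 0 0; 0 -0.86 -0.65 -0.18 0 0 0"

```text
time: 2.4
tool_pos: [383.2, 174.2, 284.8]
tcp_rot: [3.141, 0.002, 2.715]
contact_force: [-0.6, 0.3, -0.2]
grip_width: 45.7
finger_force: 0.0
```

Call:
step_arm:
  series: "0 -0.43 -0.32 -0.1 0 0 0; 0 -0.86 -0.65 -0.18 0 0 0; 0 -0.86 -0.65 -0.18 0 0 0"

```text
time: 2.7
tool_pos: [424.5, 98.7, 299.0]
tcp_rot: [3.141, 0.002, 2.715]
contact_force: [-0.6, 0.5, 0.1]
grip_width: 46.1
finger_force: 0.0
```

Call:
step_arm:
  series: "0 -0.25 -0.45 0 0 0 0; 0 -0.5 -0.9 0 0 0 0; 0 -0.5 -0.9 0 0 0 0"

```text
time: 3.0
tool_pos: [429.6, 16.9, 298.2]
tcp_rot: [-3.141, -0.0, 2.715]
contact_force: [-0.4, 1.4, -0.5]
grip_width: 45.7
finger_force: 0.0
```

Call:
step_arm:
  series: "0 -0.25 -0.45 0 0 0 0; 0 -0.5 -0.9 0 0 0 0; 0 -0.5 -0.9 0 0 0 0"

```text
time: 3.3
tool_pos: [436.9, -64.9, 298.2]
tcp_rot: [-3.141, -0.0, 2.716]
contact_force: [-0.3, 0.7, 0.4]
grip_width: 45.8
finger_force: 0.0
```

Call:
step_arm:
  series: "0 -0.25 -0.45 0 0 0 0; 0 -0.5 -0.9 0 0 0 0; 0 -0.5 -0.9 0 0 0 0"

```text
time: 3.6
tool_pos: [444.1, -146.7, 298.1]
tcp_rot: [-3.142, -0.0, 2.716]
contact_force: [0.6, 0.4, -0.3]
grip_width: 46.3
finger_force: 0.0
```

Call:
step_arm:
  series: "0 -0.25 -0.45 0 0 0 0; 0 -0.5 -0.9 0 0 0 0; 0 -0.5 -0.9 0 0 0 0"

```text
time: 3.9
tool_pos: [451.3, -228.7, 297.8]
tcp_rot: [3.141, -0.0, 2.717]
contact_force: [-0.6, -0.4, -0.1]
grip_width: 45.9
finger_force: 0.0
```

Call:
step_arm:
  series: "0 -0.25 -0.45 0 0 0 0; 0 -0.5 -0.9 0 0 0 0; 0 -0.5 -0.9 0 0 0 0"

```text
time: 4.2
tool_pos: [458.3, -310.7, 297.6]
tcp_rot: [3.141, -0.001, 2.717]
contact_force: [-0.2, 0.7, 0.6]
grip_width: 45.6
finger_force: 0.0
```

Call:
step_arm:
  series: "0 -0.25 -0.45 0 0 0 -0.02; 0 -0.5 -0.9 0 0 0 -0.04; 0 -0.5 -0.9 0 0 0 -0.06; 0 -0.5 -0.9 0 0 0 -0.085; 0 -0.5 -0.9 0 0 0 -0.109; 0 -0.5 -0.9 0 0 0 -0.109; 0 -0.5 -0.9 0 0 0 -0.109"

```text
time: 4.9
tool_pos: [465.2, -389.7, 298.7]
tcp_rot: [3.141, 0.0, -2.881]
contact_force: [-0.3, 0.6, 0.7]
grip_width: 46.2
finger_force: 0.0
```

```bash
python3 - <<'E'
from h import *
o=readout.get_obs(); c=vision.capture("wrist"); save(c,"pics/w1.png"); P=cloud(c,o); print(o["tool_pos"],np.degrees(o["tcp_rot"]),np.round(c["mount"],2))
for t,z in dict(logger_center=79.5,cradle=0,dock_free=10,spare_a_center=89.5).items():
    print(t,[(round(d["p"],2),np.round(d["position"]),np.round(onplane(c,d["position"],z,o))[:2]) for d in models.pinpoint(c,t)[:4]])
for xy,a,b in [((461,-395),120,150),((482,-268),130,160),((609,-243),130,160)]:
    m=(np.hypot(P[...,0]-xy[0],P[...,1]-xy[1])<45)&(P[...,2]>a)&(P[...,2]<b); q=P[m]
    if len(q)>20:
        r=cv2.minAreaRect(q[:,:2].astype(np.float32)); print(len(q),np.round(r[0],1),np.round(r[1]),round(r[2],1),np.median(q[:,2]),np.median(q[:,:2],0))
E
```

```text
[ 465.21133468 -389.68907861  298.73310353] [ 1.79953311e+02  2.56948673e-02 -1.65093747e+02] [[ 0.0000e+00 -9.6000e-01 -2.8000e-01  7.3080e+01]
 [ 1.0000e+00  0.0000e+00  0.0000e+00  1.3000e-01]
 [-0.0000e+00 -2.8000e-01  9.6000e-01 -1.5835e+02]
 [ 0.0000e+00  0.0000e+00  0.0000e+00  1.0000e+00]]
logger_center [(0.77, array([240., 220.]), array([ 560., -479.])), (0.71, array([299., 237.]), array([ 563., -394.])), (0.66, array([386., 229.]), array([ 519., -280.]))]
cradle [(0.95, array([317., 160.]), array([ 463., -395.]))]
dock_free [(0.95, array([386., 232.]), array([ 549., -253.]))]
spare_a_center [(0.69, array([406., 208.]), array([ 481., -267.]))]
796 [ 461.7 -393.8] [50. 21.] 14.3 136.9974390615205 [ 460.04914224 -394.31835463]
882 [ 482.6 -267.5] [20. 49.] 11.6 146.75873758380493 [ 480.35603344 -269.86424067]
```

View pics/w1.png

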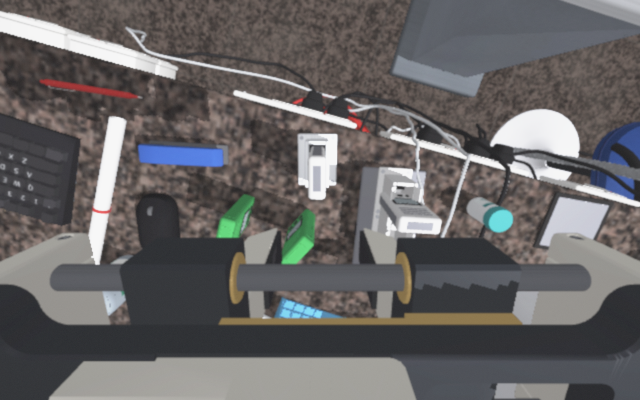

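The wrist picture shows the logger in its cradle at (317,165), between the green look-alikes and the station, with its long axis along the tool x. The cloud puts its top at z=137, which is right.

Call:
step_arm:
  series: "0 0.03 -0.02 0.4 0 0 0; 0 0.06 -0.04 0.8 0 0 0; 0 0.06 -0.04 1 0 0 0; 0 0.06 -0.04 1 0 0 0"

```text
time: 5.55
tool_pos: [459.2, -395.3, 216.0]
tcp_rot: [3.136, -0.002, -2.881]
contact_force: [0.2, 0.3, -0.4]
grip_width: 45.9
finger_force: 0.0
```

Call:
step_arm:
  series: "0 0 0 0.3 0 0 0; 0 0 0 0.6 0 0 0; 0 0 0 0.8 0 0 0; 0 0 0 0.8 0 0 0; 0 0 0 0.8 0 0 0"

```text
time: 6.05
tool_pos: [460.8, -396.8, 156.1]
tcp_rot: [-3.14, 0.001, -2.88]
contact_force: [-1.1, 1.0, 0.9]
grip_width: 45.5
finger_force: 0.0
```

Call:
step_arm:
  series: "0 -0.01 0.03 0.2 0 0 0; 0 -0.01 0.03 0.4 0 0 0; 0 -0.01 0.03 0.55 0 0 0; 0 -0.01 0.03 0.69 0 0 0; 0 -0.01 0.03 0.69 0 0 0; 0 -0.01 0.03 0.69 0 0 0; 1 -0.01 0.03 0.69 0 0 0; 1 -0.01 0.03 0.69 0 0 0; 1 -0.01 0.03 0.69 0 0 0; 1 -0.01 0.03 0.69 0 0 0; 1 -0.01 0.03 0.69 0 0 0; 1 -0.01 0.03 0.69 0 0 0; 1 -0.01 0.03 0.69 0 0 0; 1 -0.01 0.03 0.69 0 0 0"

```text
time: 7.45
tool_pos: [460.4, -393.8, 99.8]
tcp_rot: [-3.141, 0.0, -2.88]
contact_force: [0.1, 0.7, 4.0]
grip_width: 19.6
finger_force: 30.0
```

Call:
step_arm:
  series: "1 0 0 -0.1 0 0 0; 1 0 0 -0.25 0 0 0; 1 0 0 -0.5 0 0 0; 1 0 0 -0.75 0 0 0; 1 0 0 -1 0 0 0; 1 0 0 -1 0 0 0"

```text
time: 8.05
tool_pos: [461.4, -394.4, 183.0]
tcp_rot: [-3.137, 0.003, -2.879]
contact_force: [0.4, -1.2, -1.8]
grip_width: 19.9
finger_force: 30.0
```

Call:
step_arm:
  series: "1 0 0 -0.25 0 0 0; 1 0 0 -0.5 0 0 0; 1 0 0 -0.75 0 0 0; 1 0 0 -1 0 0 0; 1 0 0 -1 0 0 0"

```text
time: 8.55
tool_pos: [461.0, -394.1, 261.5]
tcp_rot: [-3.138, 0.002, -2.879]
contact_force: [-0.4, 1.1, -1.9]
grip_width: 19.9
finger_force: 30.0
```

Call:
step_arm:
  series: "1 -0.05 0.2 0 0 0 0; 1 -0.11 0.45 0 0 0 0; 1 -0.16 0.66 0 0 0 0; 1 -0.215 0.883 0 0 0 0; 1 -0.215 0.883 0 0 0 0"

```text
time: 9.05
tool_pos: [458.2, -318.5, 257.9]
tcp_rot: [3.138, -0.001, -2.878]
contact_force: [0.3, -1.0, -0.9]
grip_width: 19.8
finger_force: 30.0
```

Call:
step_arm:
  series: "1 -0.05 0.2 0 0 0 0; 1 -0.11 0.45 0 0 0 0; 1 -0.16 0.66 0 0 0 0; 1 -0.215 0.883 0 0 0 0; 1 -0.215 0.883 0 0 0 0"

```text
time: 9.55
tool_pos: [456.9, -245.9, 259.5]
tcp_rot: [3.141, 0.0, -2.878]
contact_force: [-0.2, -0.1, -1.7]
grip_width: 20.0
finger_force: 30.0
```

Call:
step_arm:
  series: "1 -0.05 0.2 0 0 0 0; 1 -0.11 0.45 0 0 0 0; 1 -0.16 0.66 0 0 0 0; 1 -0.215 0.883 0 0 0 0; 1 -0.215 0.883 0 0 0 0"

```text
time: 10.05
tool_pos: [455.2, -173.5, 259.7]
tcp_rot: [3.141, 0.0, -2.878]
contact_force: [-0.7, -0.7, -1.7]
grip_width: 19.7
finger_force: 30.0
```

Call:
step_arm:
  series: "1 -0.05 0.2 0 0 0 0; 1 -0.11 0.45 0 0 0 0; 1 -0.16 0.66 0 0 0 0; 1 -0.215 0.883 0 0 0 0; 1 -0.215 0.883 0 0 0 0"

```text
time: 10.55
tool_pos: [453.5, -101.2, 259.6]
tcp_rot: [3.141, 0.0, -2.878]
contact_force: [0.1, -0.6, -2.1]
grip_width: 19.8
finger_force: 30.0
```

Call:
step_arm:
  series: "1 -0.05 0.2 0 0 0 0; 1 -0.11 0.45 0 0 0 0; 1 -0.16 0.66 0 0 0 0; 1 -0.215 0.883 0 0 0 0; 1 -0.215 0.883 0 0 0 0"

```text
time: 11.05
tool_pos: [451.9, -29.3, 259.6]
tcp_rot: [3.141, 0.0, -2.878]
contact_force: [0.7, -0.8, -2.5]
grip_width: 19.8
finger_force: 30.0
```

Call:
step_arm:
  series: "1 -0.05 0.2 0 0 0 0; 1 -0.11 0.45 0 0 0 0; 1 -0.16 0.66 0 0 0 0; 1 -0.215 0.883 0 0 0 0; 1 -0.215 0.883 0 0 0 0; 1 -0.215 0.883 0 0 0 0"

```text
time: 11.65
tool_pos: [450.5, 41.6, 259.5]
tcp_rot: [-3.141, -0.0, -2.879]
contact_force: [-0.2, -0.3, -1.9]
grip_width: 19.8
finger_force: 30.0
```

```bash
python3 - <<'E'
from h import *
o=readout.get_obs(); print(o["tool_pos"],o["tcp_rot"],o["contact_force"],o["grip_width"])
c=vision.capture("wrist"); P=cloud(c,o); save(c,"pics/w2.png")
print([(round(d["p"],2),np.round(d["position"]),np.round(onplane(c,d["position"],0,o))[:2]) for d in models.pinpoint(c,"press_mat")])
c=vision.capture("scene"); save(c,"pics/s2.png"); cv2.imwrite("pics/s2c.png",cv2.resize(c["frame"][60:340,160:480,::-1],None,fx=2,fy=2))
E
```

```text
[450.52194395  41.55541493 259.48792415] [-3.14079320e+00 -2.95388734e-05 -2.87914547e+00] [-0.22272167 -0.27946438 -1.87274981] 19.790571338784993
[(0.75, array([321., 173.]), array([459.,  46.]))]
```

View pics/s2c.png

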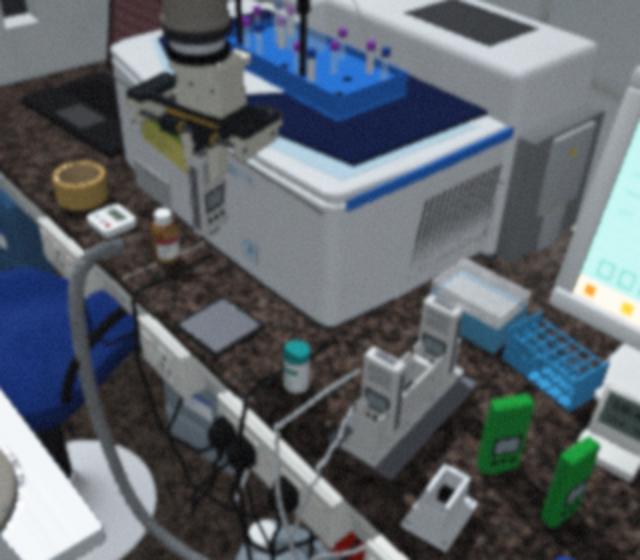

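The crop shows the logger held upright above the mat (mat at about (220,325) in the crop), the station's middle dock empty, and the cradle empty.

Call:
step_arm:
  series: "1 0 0 0.25 0 0 0; 1 0 0 0.5 0 0 0; 1 0 0 0.75 0 0 0; 1 0 0 1 0 0 0; 1 0 0 1 0 0 0"

```text
time: 12.3
tool_pos: [448.7, 41.8, 177.4]
tcp_rot: [3.14, -0.005, -2.88]
contact_force: [-0.8, -0.3, -1.3]
grip_width: 19.7
finger_force: 30.0
```

Call:
step_arm:
  series: "1 0 0 0.25 0 0 0; 1 0 0 0.5 0 0 0; 1 0 0 0.7 0 0 0; 1 0 0 0.85 0 0 0; 1 0 0 0.95 0 0 0; 1 0 0 0.95 0 0 0; 1 0 0 0.95 0 0 0"

```text
time: 13.0
tool_pos: [450.8, 42.2, 104.2]
tcp_rot: [-3.141, 0.001, -2.88]
contact_force: [-0.1, -0.3, -2.2]
grip_width: 19.8
finger_force: 30.0
```

Call:
step_arm:
  series: "1 0 0 0.06 0 0 0; 1 0 0 0.1 0 0 0; 1 0 0 0.14 0 0 0; 1 0 0 0.18 0 0 0; 1 0 0 0.2 0 0 0; 1 0 0 0.215 0 0 0; 1 0 0 0.215 0 0 0; 1 0 0 0.215 0 0 0"

```text
time: 13.8
tool_pos: [450.3, 42.4, 86.6]
tcp_rot: [-3.142, 0.0, -2.88]
contact_force: [-1.0, 0.6, 4.2]
grip_width: 20.0
finger_force: 30.0
```

Call:
step_arm:
  series: "1 0 0 0.01 0 0 0; 1 0 0 0.02 0 0 0; 1 0 0 0.03 0 0 0; 1 0 0 0.03 0 0 0; 1 0 0 0.03 0 0 0"

```text
time: 14.3
tool_pos: [450.4, 42.4, 84.1]
tcp_rot: [-3.142, 0.0, -2.88]
contact_force: [-1.8, 1.2, 6.3]
grip_width: 19.7
finger_force: 30.0
```

Call:
step_arm:
  series: "1 0 0 0.006 0 0 0; 1 0 0 0.012 0 0 0; 1 0 0 0.012 0 0 0; 1 0 0 0.012 0 0 0"

```text
time: 14.7
tool_pos: [450.5, 42.4, 83.7]
tcp_rot: [-3.141, 0.001, -2.879]
contact_force: [-3.1, 0.2, 12.4]
grip_width: 19.4
finger_force: 30.0
```

Call:
step_arm:
  series: "1 0 0 0.003 0 0 0; 1 0 0 0.003 0 0 0; 1 0 0 0.003 0 0 0; 1 0 0 0.003 0 0 0; 1 0 0 0.003 0 0 0; 1 0 0 0.003 0 0 0; 1 0 0 0.003 0 0 0; 1 0 0 0.003 0 0 0; 1 0 0 0.003 0 0 0; 1 0 0 0.003 0 0 0; 1 0 0 0.003 0 0 0; 1 0 0 0.003 0 0 0; 1 0 0 0.003 0 0 0; 1 0 0 0.003 0 0 0; 1 0 0 0.003 0 0 0"

```text
time: 16.2
tool_pos: [450.5, 42.4, 83.6]
tcp_rot: [-3.141, 0.001, -2.879]
contact_force: [-3.7, -1.0, 13.7]
grip_width: 20.2
finger_force: 30.0
```

Call:
step_arm:
  series: "1 0 0 -0.05 0 0 0; 1 0 0 -0.15 0 0 0; 1 0 0 -0.4 0 0 0; 1 0 0 -0.7 0 0 0; 1 0 0 -1 0 0 0; 1 0 0 -1 0 0 0"

```text
time: 16.8
tool_pos: [452.0, 42.3, 165.1]
tcp_rot: [-3.14, 0.005, -2.879]
contact_force: [0.4, -0.5, -2.4]
grip_width: 19.7
finger_force: 30.0
```

Call:
step_arm:
  series: "1 0 0 -0.25 0 0 0; 1 0 0 -0.5 0 0 0; 1 0 0 -0.75 0 0 0; 1 0 0 -1 0 0 0; 1 0 0 -1 0 0 0"

```text
time: 17.3
tool_pos: [451.2, 42.3, 243.6]
tcp_rot: [-3.141, 0.003, -2.879]
contact_force: [-0.9, 1.5, -2.4]
grip_width: 20.2
finger_force: 30.0
```

Call:
step_arm:
  series: "1 0.05 -0.2 -0.1 0 0 0; 1 0.1 -0.42 -0.2 0 0 0; 1 0.15 -0.63 -0.3 0 0 0; 1 0.2 -0.825 -0.3 0 0 0; 1 0.2 -0.825 -0.3 0 0 0"

```text
time: 17.8
tool_pos: [451.5, -26.8, 264.8]
tcp_rot: [3.141, -0.002, -2.882]
contact_force: [-0.6, 1.1, -3.0]
grip_width: 20.0
finger_force: 30.0
```

Call:
step_arm:
  series: "1 0.05 -0.2 0 0 0 0; 1 0.1 -0.42 0 0 0 0; 1 0.15 -0.63 0 0 0 0; 1 0.2 -0.825 0 0 0 0; 1 0.2 -0.825 0 0 0 0"

```text
time: 18.3
tool_pos: [453.2, -94.0, 265.0]
tcp_rot: [3.14, -0.002, -2.881]
contact_force: [-0.0, 0.9, -1.6]
grip_width: 20.3
finger_force: 30.0
```

Call:
step_arm:
  series: "1 0.05 -0.2 0 0 0 0; 1 0.1 -0.42 0 0 0 0; 1 0.15 -0.63 0 0 0 0; 1 0.2 -0.825 0 0 0 0; 1 0.2 -0.825 0 0 0 0"

```text
time: 18.8
tool_pos: [455.2, -162.1, 265.8]
tcp_rot: [3.141, -0.001, -2.881]
contact_force: [-0.7, 0.7, -1.4]
grip_width: 19.7
finger_force: 30.0
```

Call:
step_arm:
  series: "1 0.05 -0.2 0 0 0 0; 1 0.1 -0.42 0 0 0 0; 1 0.15 -0.63 0 0 0 0; 1 0.2 -0.825 0 0 0 0; 1 0.2 -0.825 0 0 0 0; 1 0.2 -0.825 0 0 0 0"

```text
time: 19.4
tool_pos: [456.7, -229.4, 266.4]
tcp_rot: [3.141, -0.0, -2.88]
contact_force: [-0.1, -0.2, -2.5]
grip_width: 19.9
finger_force: 30.0
```

```bash
python3 - <<'E'
from h import *
o=readout.get_obs(); print(o["tool_pos"],o["tcp_rot"],o["contact_force"],o["grip_width"])
c=vision.capture("wrist"); P=cloud(c,o); save(c,"pics/w3.png")
print([(round(d["p"],2),np.round(d["position"]),np.round(onplane(c,d["position"],10,o))[:2]) for d in models.pinpoint(c,"dock_free")])
for n in ["wrist","scene"]:
  c=vision.capture(n); P=cloud(c,o)
  for xy in [(482,-268),(609,-243)]:
    m=(np.hypot(P[...,0]-xy[0],P[...,1]-xy[1])<45)&(P[...,2]>130)&(P[...,2]<160); q=P[m]
    if len(q)>20:
        r=cv2.minAreaRect(q[:,:2].astype(np.float32)); print(n,len(q),np.round(r[0],1),np.round(r[1]),round(r[2],1),np.median(q[:,2]))
E
```

```text
[ 456.68216884 -229.35447161  266.42194392] [ 3.14063047e+00 -1.38389777e-04 -2.88049244e+00] [-0.09855137 -0.19456774 -2.47587333] 19.938784343387223
[(0.97, array([288., 218.]), array([ 545., -255.]))]
wrist 1078 [ 482.3 -266.5] [20. 49.] 10.7 146.63938300401583
wrist 32 [ 603.8 -219.3] [14.  4.] 11.8 145.36084154707348
scene 206 [ 481.7 -269.5] [22. 50.] 9.9 143.753279547231
scene 173 [ 609.9 -244.8] [23. 50.] 11.9 142.86080823057648
```

View pics/w3.png

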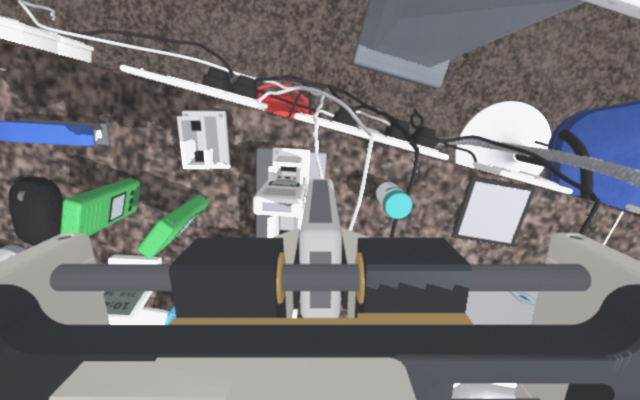

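The wrist picture shows the logger gripped straight at (320,250). The empty dock beside the near spare is at about (288,218), and its measured position agrees with the midpoint of the two spares.

Call:
step_arm:
  series: "1 -0.1 -0.06 0 0 0 0.02; 1 -0.2 -0.12 0 0 0 0.04; 1 -0.3 -0.18 0 0 0 0.06; 1 -0.4 -0.24 0 0 0 0.08; 1 -0.5 -0.3 0 0 0 0.1; 1 -0.6 -0.36 0 0 0 0.12; 1 -0.7 -0.42 0 0 0 0.14; 1 -0.8 -0.48 0 0 0 0.16; 1 -0.9 -0.53 0 0 0 0.18; 1 -1 -0.58 0 0 0 0.2; 1 -1 -0.58 0 0 0 0.22; 1 -1 -0.58 0 0 0 0.24; 1 -1 -0.58 0 0 0 0.26; 1 -1 -0.58 0 0 0 0.2604; 1 -1 -0.58 0 0 0 0.2604; 1 -1 -0.58 0 0 0 0.2604"

```text
time: 21.2
tool_pos: [546.2, -253.0, 266.8]
tcp_rot: [3.141, -0.0, 1.77]
contact_force: [-0.2, 0.6, -2.4]
grip_width: 20.0
finger_force: 30.0
```

```bash
python3 - <<'E'
from h import *
o=readout.get_obs(); print(o["tool_pos"],np.degrees(o["tcp_rot"]),o["contact_force"],o["grip_width"])
c=vision.capture("wrist"); P=cloud(c,o); save(c,"pics/w4.png")
print([(round(d["p"],2),np.round(d["position"]),np.round(onplane(c,d["position"],10,o))[:2]) for d in models.pinpoint(c,"dock_free")])
for xy in [(482,-268),(609,-243)]:
    m=(np.hypot(P[...,0]-xy[0],P[...,1]-xy[1])<45)&(P[...,2]>130)&(P[...,2]<160); q=P[m]
    if len(q)>20:
        r=cv2.minAreaRect(q[:,:2].astype(np.float32)); print(len(q),np.round(r[0],1),np.round(r[1]),round(r[2],1),np.median(q[:,2]))
E
```

```text
[ 546.15153772 -253.04595945  266.76733313] [ 1.79994126e+02 -2.23028708e-03  1.01426987e+02] [-0.17886741  0.57270962 -2.40569018] 19.984658243135733
[(0.55, array([321., 168.]), array([ 549., -252.]))]
1094 [ 484.3 -265.5] [21. 50.] 11.1 146.77254075858
1084 [ 611.2 -240.2] [21. 49.] 11.2 146.88019254993756
```

View pics/w4.png

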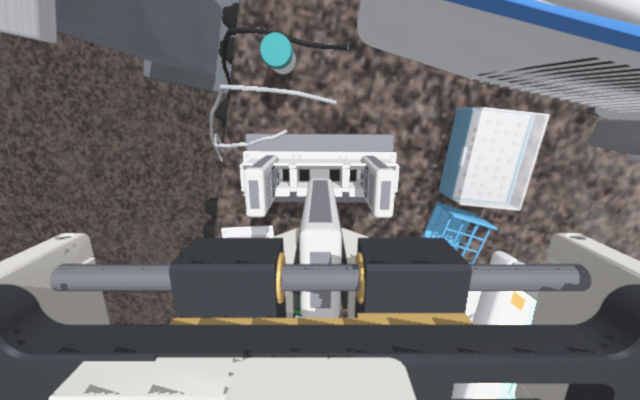

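The wrist picture shows the held logger centred over the gap between the two spares at (262,185) and (380,185). I'll measure the held logger in this same view, so that any camera bias cancels out.

```bash
python3 - <<'E'
from h import *
o=readout.get_obs(); c=vision.capture("wrist"); P=cloud(c,o)
Rm=R.from_euler('xyz',o["tcp_rot"]).as_matrix(); Q=(P-o["tool_pos"])@Rm
for lo,hi in [(10,40),(40,70)]:
    m=(np.abs(Q[...,1])<25)&(Q[...,2]>lo)&(Q[...,2]<hi)&(np.abs(Q[...,0]-25)<15); q=Q[m]
    print(len(q),"x med",np.median(q[:,0]),"y range",np.percentile(q[:,1],[2,50,98]))
def top(s):
    m=(np.hypot(P[...,0]-s[0],P[...,1]-s[1])<45)&(P[...,2]>138)&(P[...,2]<160)
    r=cv2.minAreaRect(Q[m][:,:2].astype(np.float32)); q=Q[m]; print(np.round(r[0],1),r[1],r[2],"x",np.percentile(q[:,0],[1,99]),"y",np.percentile(q[:,1],[1,99]));return np.array(r[0])
a=top((483,-266)); b=top((610,-241)); print("mid",(a+b)/2)
E
```

```text
350 x med 25.45173513169952 y range [-7.35082392  1.71772008 11.2716383 ]
223 x med 25.50080644198732 y range [-7.2363302   1.73567674 11.39198887]
[ -0.3 -63.2] (20.543548583984375, 49.518280029296875) 89.49693298339844 x [-24.58827101  24.19587823] y [-72.7029752 -53.3018067]
[-0.5 66.6] (20.365589141845703, 48.713558197021484) 89.7611083984375 x [-24.27387588  23.60119863] y [56.53127558 75.97401426]
mid [-0.36532402  1.65532112]
```

Call:
step_arm:
  series: "1 -0.008 0 0.2 0 0 0; 1 -0.008 0 0.4 0 0 0; 1 -0.008 0 0.6 0 0 0; 1 -0.008 0 0.8 0 0 0; 1 -0.008 0 0.9 0 0 0; 1 -0.008 0 1 0 0 0; 1 -0.008 0 1 0 0 0; 1 -0.008 0 1 0 0 0; 1 -0.008 0 1 0 0 0"

```text
time: 22.25
tool_pos: [546.6, -254.1, 187.5]
tcp_rot: [3.14, 0.001, 1.768]
contact_force: [-0.0, -0.3, -2.4]
grip_width: 19.9
finger_force: 30.0
```

Call:
step_arm:
  series: "1 0 0 0.1 0 0 0; 1 0 0 0.2 0 0 0; 1 0 0 0.3 0 0 0; 1 0 0 0.4 0 0 0; 1 0 0 0.5 0 0 0; 1 0 0 0.6 0 0 0; 1 0 0 0.68 0 0 0; 1 0 0 0.68 0 0 0; 1 0 0 0.68 0 0 0"

```text
time: 23.15
tool_pos: [546.9, -257.2, 138.6]
tcp_rot: [3.138, 0.009, 1.768]
contact_force: [-10.9, -2.5, 34.3]
grip_width: 20.4
finger_force: 30.0
```

Call:
step_arm:
  series: "1 0 0 -0.1 0 0 0; 1 0 0 -0.25 0 0 0; 1 0 0 -0.4 0 0 0; 1 0 0 -0.5 0 0 0; 1 0 0 -0.6 0 0 0; 1 0 0 -0.6 0 0 0; 1 0 0 -0.6 0 0 0"

```text
time: 23.85
tool_pos: [546.2, -253.8, 180.1]
tcp_rot: [-3.141, -0.0, 1.768]
contact_force: [0.3, 0.8, -2.1]
grip_width: 20.2
finger_force: 30.0
```

```bash
cat > m.py <<'E'
from h import *
o=readout.get_obs(); c=vision.capture("wrist"); P=cloud(c,o); print(o["tool_pos"],np.degrees(o["tcp_rot"]),o["contact_force"],o["moment"])
save(c,"pics/w5.png"); cv2.imwrite("pics/w5c.png",cv2.resize(c["frame"][100:300,190:450,::-1],None,fx=3,fy=3))
Rm=R.from_euler('xyz',o["tcp_rot"]).as_matrix(); Q=(P-o["tool_pos"])@Rm
for lo,hi in [(5,20),(20,35),(35,50),(50,65),(65,80)]:
    m=(np.abs(Q[...,1])<20)&(Q[...,2]>lo)&(Q[...,2]<hi)&(np.abs(Q[...,0]-25)<8); q=Q[m]
    if len(q)>20: print(lo,len(q),"x med",np.median(q[:,0]),"y range",np.percentile(q[:,1],[2,50,98]))
for s in [(483,-266),(610,-241)]:
    m=(np.hypot(P[...,0]-s[0],P[...,1]-s[1])<45)&(P[...,2]>138)&(P[...,2]<160); q=Q[m]
    if len(q)>50: r=cv2.minAreaRect(q[:,:2].astype(np.float32)); print(np.round(r[0],1),np.round(r[1]),round(r[2],1),"x",np.percentile(q[:,0],[1,99]),"y",np.percentile(q[:,1],[1,99]))
E
python3 m.py
```

```text
[ 546.20932599 -253.76827168  180.06183713] [-1.79990939e+02 -1.80878883e-02  1.01277154e+02] [ 0.32806805  0.76048628 -2.05763705] [-0.07649581  0.03483256 -0.03124241]
5 202 x med 29.04178800118425 y range [-7.36276494  1.7027413  11.1587809 ]
20 167 x med 29.333711954002357 y range [-7.24520927  1.71165442 11.27720504]
35 126 x med 29.43203773041223 y range [-7.4690427   2.06271529 11.2841676 ]
[  7.  -63.1] [36. 20.] 1.2 x [-8.44890086 24.69090576] y [-72.23885725 -53.30705934]
[ 6.8 66.2] [20. 36.] 89.8 x [-8.67582593 24.34362338] y [56.4281323  75.33200602]
```

View pics/w5c.png

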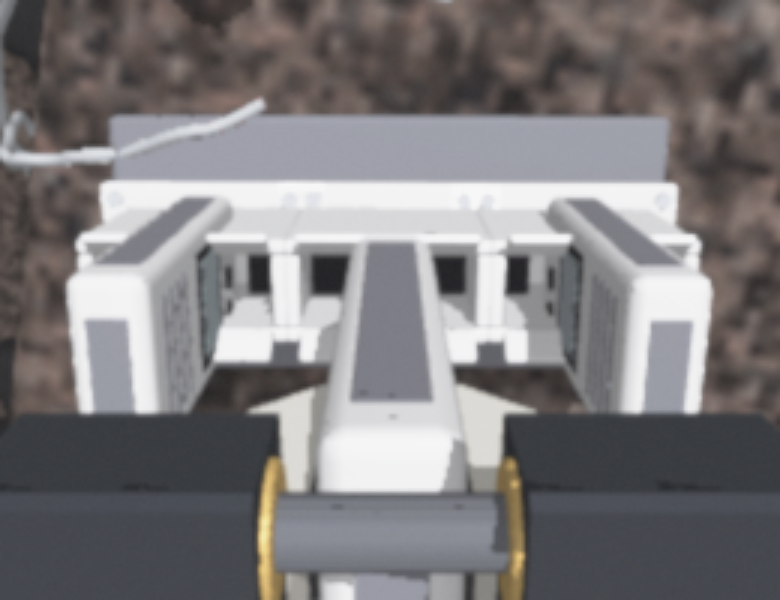

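The crop shows the logger at (395,330) above the middle slot. It has slid about 3.7 mm towards the camera in the grip. I'll measure the station plate and the dock walls directly.

```bash
python3 - <<'E'
from h import *
o=readout.get_obs(); c=vision.capture("wrist"); P=cloud(c,o)
Rm=R.from_euler('xyz',o["tcp_rot"]).as_matrix(); Q=(P-o["tool_pos"])@Rm; Z=P[...,2]
pl=(np.abs(Z-10)<3.5)&(np.abs(Q[...,1])<130)&(Q[...,0]>38)&(Q[...,0]<60)
q=Q[pl]; print("plate",len(q),"x",np.percentile(q[:,0],[1,50,99]),"y",np.percentile(q[:,1],[0.5,99.5]),np.median(Z[pl]))
for lo,hi in [(14,30),(30,50),(50,68),(68,78),(78,86)]:
    m=(Z>lo)&(Z<hi)&(np.abs(Q[...,1])<130)&(np.abs(Q[...,0])<60); q=Q[m]
    if len(q)<10: continue
    print(lo,len(q),"x",np.percentile(q[:,0],[1,50,99]).round(1),"y",np.percentile(q[:,1],[0.5,99.5]).round(1))
    h=np.histogram(q[:,1],np.arange(-100,104,4))[0]; print(h)
# column profile through mid slot either side of logger
for y0 in (-11,14,-9,13):
    m=(np.abs(Q[...,1]-y0)<1)&(Q[...,0]>-40)&(Q[...,0]<55)&(Z>0)&(Z<95); q=np.c_[Q[m][:,0],Z[m]]; print(y0,q[np.argsort(-q[:,0])][::max(1,len(q)//18)].round().astype(int).tolist())
E
```

```text
plate 1834 x [38.56288923 44.14610283 49.51907426] y [-101.55264931  104.59008419] 10.008196225215357
14 2014 x [-12.3  20.6  51.1] y [-105.1  108.2]
[36 36 37 46 49 39 33 31 31 32 47 81 57 45 37 38 34 40 30 41 38 33 40 29
 40 32 38 42 30 42 34 39 41 33 41 34 41 35 50 82 22 16 13 13 17 22 34 36
 40 35]
30 1417 x [-12.9   0.   24.7] y [-93.7  96. ]
[ 0 14 15 15  9  0  0  5  8  7 11 62 58 77 61 20 15 14 80 75 82 44 15 16
 16 15 14 13 14 31 85 82 59 14 14 20 84 85 37 61 12  7  8  3  0  0  9 11
 13  7]
50 1106 x [-13.   16.2  25.1] y [-93.5  96.3]
[  0  10  13  12   8   0   0   4  13  13  17 107  40  32  35  31  16  16
  68  35  32  17  12  13  12  12  12  12  12  13  31  33  57  15  18  32
  31  29  53 102  16  14  13   6   0   0   7  13  12   7]
68 1554 x [-16.9  -0.2  24.9] y [-95.1  97.9]
[  2  28  15   5   0   0   0   5   8   8  11  78  42  44  42  43 131 148
  82  42  37  16   4   0   0   0   0   0   4  11  40  39 117 147 106  38
  40  38  46  63  11   7   9   4   0   0   0   6  13  24]
78 1061 x [-21.   16.4  24.9] y [-89.9  92.8]
[  0   0  14  19  16   4   0   2  10   9  10 102  
[... 284 characters left out ...]
[19, 81], [18, 82], [17, 80], [17, 62], [17, 31], [16, 36], [15, 78]]
14 [[54, 1], [52, 0], [49, 7], [46, 10], [43, 9], [40, 11], [36, 10], [33, 11], [31, 10], [30, 10], [28, 11], [26, 9], [25, 17], [22, 15], [20, 81], [19, 82], [18, 81], [17, 80], [17, 37], [17, 19], [16, 57], [16, 61], [16, 35], [14, 75]]
-9 [[54, 0], [50, 1], [47, 10], [45, 10], [42, 11], [40, 9], [36, 10], [34, 9], [31, 10], [29, 10], [25, 11], [24, 15], [20, 16], [19, 16], [18, 17], [17, 63], [17, 62], [16, 52], [16, 36]]
13 [[53, 1], [50, 9], [47, 10], [45, 11], [42, 10], [39, 10], [35, 11], [32, 11], [29, 10], [25, 11], [24, 16], [21, 17], [19, 15], [18, 17], [17, 80], [17, 62], [16, 41], [16, 52], [16, 61], [16, 55]]
```

```bash
python3 - <<'E'
from h import *
for n in ["scene","top"]:
    c=vision.capture(n); P=cloud(c); fr=c["frame"]
    # monitor pixels region
    R0=(slice(90,300),slice(430,640)) if n=="scene" else (slice(65,160),slice(375,540))
    q=P[R0].reshape(-1,3); q=q[(q[:,2]>60)]
    for lo in range(60,560,60):
        s=q[(q[:,2]>lo)&(q[:,2]<lo+60)]
        if len(s)>10: print(n,lo,len(s),"x",np.percentile(s[:,0],[1,99]).round(),"y",np.percentile(s[:,1],[1,99]).round())
    m=(P[...,2]>5)&(np.abs(P[...,0]-548)<140)&(np.abs(P[...,1]+254)<100); q=P[m]
    print("tallest near dock",np.percentile(q[:,2],[50,90,99]))
c=vision.capture("scene"); save(c,"pics/s6.png"); cv2.imwrite("pics/s6c.png",cv2.resize(c["frame"][130:300,300:500,::-1],None,fx=3.5,fy=3.5,interpolation=cv2.INTER_CUBIC))
E
```

```text
scene 60 2562 x [ 542. 1103.] y [-706. -139.]
scene 120 5636 x [ 561. 1099.] y [-686. -146.]
scene 180 5550 x [ 795. 1102.] y [-684. -113.]
scene 240 5883 x [ 809. 1104.] y [-682. -108.]
scene 300 7870 x [ 823. 1105.] y [-669. -110.]
scene 360 6997 x [ 837. 1105.] y [-635. -297.]
scene 420 221 x [1096. 1105.] y [-548. -477.]
tallest near dock [351.71392435 536.07296672 585.85035546]
top 60 741 x [ 710. 1014.] y [-893. -303.]
top 120 1628 x [718. 828.] y [-850. -294.]
top 180 1260 x [787. 843.] y [-819. -291.]
top 240 1325 x [797. 857.] y [-783. -290.]
top 300 1457 x [819. 871.] y [-675. -288.]
top 360 2151 x [834. 902.] y [-673. -288.]
top 420 79 x [844. 884.] y [-670. -296.]
tallest near dock [529.02581271 582.51226986 604.26661163]
```

View pics/s6c.png

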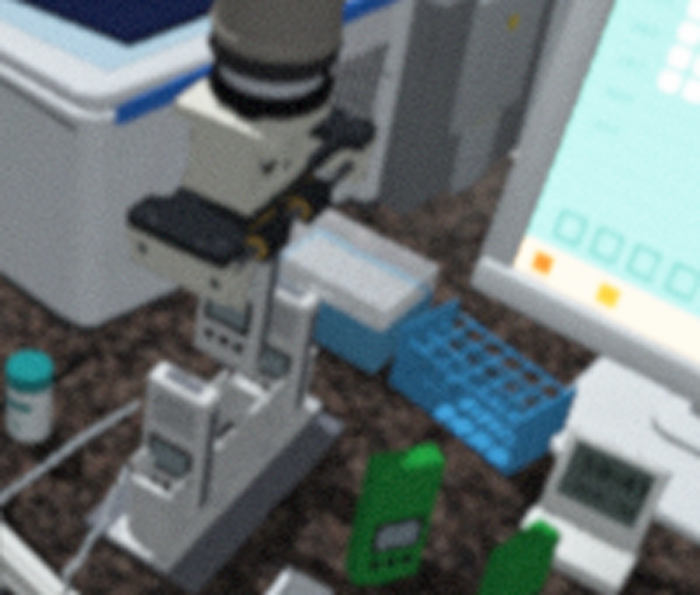

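The scene crop shows the monitor and racks well clear of the gripper, so the contact was with the dock itself. I'll raise the arm and move it aside to see the slot unobstructed.

Call:
step_arm:
  series: "1 0 0 -0.3 0 0 0; 1 0 0 -0.6 0 0 0; 1 -0.25 0 -0.9 0 0 0; 1 -0.5 0 -1 0 0 0; 1 -0.75 0 -1 0 0 0; 1 -1 0 -1 0 0 0; 1 -1 0 -1 0 0 0; 1 -1 0 -1 0 0 0"

```text
time: 24.9
tool_pos: [561.6, -332.3, 259.5]
tcp_rot: [-3.141, -0.001, 1.767]
contact_force: [0.6, 0.3, -2.3]
grip_width: 20.2
finger_force: 30.0
```

```bash
python3 - <<'E'
from h import *
o=readout.get_obs(); c=vision.capture("wrist"); P=cloud(c,o); print(o["tool_pos"],np.degrees(o["tcp_rot"]))
np.savez("w7.npz",P=P,pos=o["tool_pos"],rot=o["tcp_rot"])
Rm=R.from_euler('xyz',o["tcp_rot"]).as_matrix(); Q=(P-o["tool_pos"])@Rm; Z=P[...,2]
m=(np.abs(Q[...,1])<110)&(np.abs(Q[...,0]-80)<55)&(Z>5)&(Z<160)
v,u=np.where(m); print(u.min(),u.max(),v.min(),v.max())
u0,u1,v0,v1=max(0,u.min()-5),u.max()+5,max(0,v.min()-5),v.max()+5
im=c["frame"][v0:v1,u0:u1,::-1]; s=min(780/im.shape[1],580/im.shape[0]); cv2.imwrite("pics/w7c.png",cv2.resize(im,None,fx=s,fy=s,interpolation=cv2.INTER_CUBIC)); print(u0,v0,s)
# ortho height map of mid dock region
for y0 in np.arange(-30,34,4):
    row=[]
    for x0 in np.arange(28,136,4):
        k=(np.abs(Q[...,1]-y0)<2)&(np.abs(Q[...,0]-x0)<2); row.append("%4.0f"%np.nanmax(Z[k]) if k.any() else "   .")
    print("%4d"%y0,"".join(row))
E
```

```text
[ 561.62898179 -332.28515224  259.5475228 ] [-1.79959283e+02 -7.76465937e-02  1.01232927e+02]
234 406 66 149
229 61 4.285714285714286
 -30  378 351 351  11  12  12  11  16  16  73  73  73  73  73  74  73  73  73   .  15  12  12  12  12  12  11   2
 -26  378 351 351  12  12  11  12  17  81  81  74  73  74  73  72  73  75  82  82  16  12  11  12  11  11  11   2
 -22  377 351 351  12  11  11  11  16  82  81  73  33  33  33  33  33  75  82  82  16  11  11  12  11  11  10   1
 -18  378 351 351  11  11  11  11  16  82  82  74  33  34  33  33  33  76  81  83  15  11  11  12  11  11  11   2
 -14  379 351 351  11  12  11  12  17  82  80  75  33  33  34  33  34  76  81  82  15  12  11  11  12  12  12   2
 -10  379 351 351  11  11  12  11  16  82  80  75  17  18  17  17  18  76  81  83  15  11  12  12  12  11  11   2
  -6  379 344  11  11  11  11  11  17  83  81  75  19  19  18  19  17  75  80  83  15  11  11  12  11  11  11   1
  -2  379 344  10  11  11  11  12  16  82  81  75  17  17  17  17  17  77  81  82  15  11  11  11  11  12  11   2
   2  379 344  11  11  11  11  12  17  82  81  74  18 
[... 157 characters left out ...]
  11  11  11   2
  10  379 344  11  11  12  12  11  17  82  80  73  19  17  17  17  17  75  82  83  15  13  11  11  12  12  11   1
  14  379 351 351  10  11  11  12  16  82  81  75  33  34  35  33  33  75  80  82  14  11  12  13  11  12  10   2
  18  379 351 350  12  11  13  11  16  84  81  74  34  34  34  34  33  76  81  82  16  11  12  11  12  11  12   1
  22  369 351 351  11  10  11  12  17  82  81  74  33  33  34  33  33  75  82  83  15  11  11  12  12  12  13   2
  26  369 351 351  11  11  12  11  16  83  80  74  33  34  33  33  33  76  81  83  16  12  12  11  10  11  12   1
  30  370 351 351  11  11  11  10  17  82  79  74  74  74  73  73  73  75  82  80  15  11  13  11  11  11  11   2
```

View pics/w7c.png

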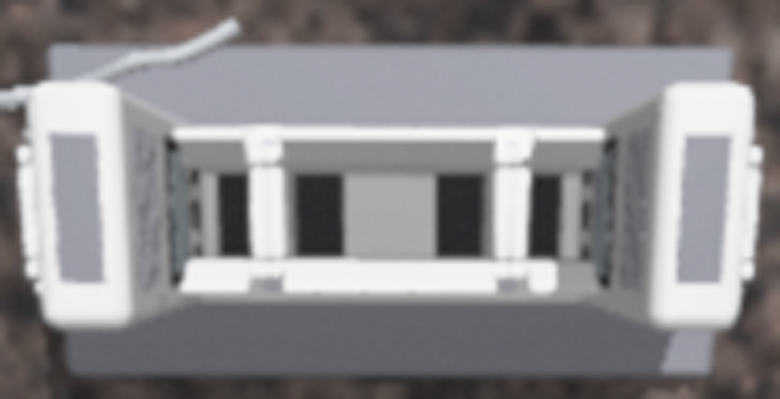

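The crop of the dock is decisive. Its posts are at columns 265 and 512, its black ledges at 320 and 460, and its floor at 390. So the empty dock's slot, 56 mm along by 24 mm across, runs along the row, 90° from how I presented the logger. The logger met the wall tops and slipped up in the grip. I'll measure the slot centre and the amount of slip.

```bash
python3 - <<'E'
from h import *
D=np.load("w7.npz"); P,pos,rot=D["P"],D["pos"],D["rot"]
Rm=R.from_euler('xyz',rot).as_matrix(); Q=(P-pos)@Rm; Z=P[...,2]
near=(np.abs(Q[...,1]-1)<29.5)&(np.abs(Q[...,0]-81)<18)
def rep(n,m):
    q=P[m]; r=cv2.minAreaRect(q[:,:2].astype(np.float32)); qq=Q[m]; print(n,len(q),np.round(r[0],1),np.round(r[1],1),round(r[2],1),"x",np.percentile(qq[:,0],[1,99]).round(1),"y",np.percentile(qq[:,1],[1,99]).round(1))
rep("inner",near&(Z<45)&(Z>12)); rep("ledge",near&(np.abs(Z-33.5)<4)); rep("floor",near&(np.abs(Z-17.5)<3))
rep("walltop",(np.abs(Z-82)<3)&(np.abs(Q[...,1]-1)<30)&(np.abs(Q[...,0]-81)<30))
rep("plate",(np.abs(Z-11)<2.5)&(np.abs(Q[...,1])<115)&(np.abs(Q[...,0]-80)<56))
f=(np.abs(Q[...,1]-2)<8)&(np.abs(Q[...,0]-29)<6)&(Q[...,2]>-20)&(Q[...,2]<100); print("held face z",np.percentile(Q[f][:,2],[0.5,50,99.5]),"x",np.median(Q[f][:,0]))
f=(np.abs(Q[...,1]-2)<9)&(np.abs(Q[...,0])<30)&(Q[...,2]>-70)&(Q[...,2]<100); print("held z all",np.percentile(Q[f][:,2],[0.5,99.5]))
E
```

```text
inner 903 [ 547.2 -253.7] [57.6 24. ] 11.3 x [67.6 91.5] y [-26.3  29.7]
ledge 462 [ 547.7 -253.7] [56.5 23.3] 11.3 x [67.9 91. ] y [-26.3  29.7]
floor 408 [ 539.8 -255.2] [42.7 24. ] 11.3 x [67.6 91.5] y [-11.5  15.1]
walltop 399 [ 547.4 -254.2] [55.5 40.6] 11.2 x [58.9 99.4] y [-25.3  28.9]
plate 4514 [ 541.  -252.6] [221.7 104.1] 10.5 x [ 31.1 128.9] y [-99.9 102.1]
held face z [-19.82691814   5.14234178  50.56260527] x 28.976113820847317
held z all [-59.32999698  49.0090452 ]
```

Call:
step_arm:
  series: "1 0.1 -0.1 0 0 0 0.02; 1 0.2 -0.2 0 0 0 0.04; 1 0.3 -0.3 0 0 0 0.06; 1 0.4 -0.4 0 0 0 0.08; 1 0.5 -0.5 0 0 0 0.1; 1 0.6 -0.6 0 0 0 0.12; 1 0.7 -0.7 0 0 0 0.14; 1 0.8 -0.8 0 0 0 0.16; 1 0.9 -0.9 0 0 0 0.18; 1 1 -1 0 0 0 0.2; 1 1 -1 0 0 0 0.22; 1 1 -1 0 0 0 0.24; 1 1 -1 0 0 0 0.25; 1 1 -1 0 0 0 0.25; 1 1 -1 0 0 0 0.25; 1 1 -1 0 0 0 0.25"

```text
time: 26.55
tool_pos: [467.8, -269.1, 260.4]
tcp_rot: [-3.141, -0.0, 0.199]
contact_force: [-0.1, -0.6, -1.9]
grip_width: 20.1
finger_force: 30.0
```

```bash
cat > m2.py <<'E'
from h import *
o=readout.get_obs(); c=vision.capture("wrist"); P=cloud(c,o); print(o["tool_pos"],np.degrees(o["tcp_rot"]),o["grip_width"])
save(c,"pics/w8.png")
Rm=R.from_euler('xyz',o["tcp_rot"]).as_matrix(); Q=(P-o["tool_pos"])@Rm; Z=P[...,2]
d=(np.array([546.5,-254,0])-o["tool_pos"])@Rm; print("dock approx",d[:2])
near=(np.abs(Q[...,0]-d[0])<29.5)&(np.abs(Q[...,1]-d[1])<18)
for n,m in [("inner",near&(Z<45)&(Z>12)),("floor",near&(np.abs(Z-17.5)<3)),("walltop",(np.abs(Z-82)<3)&(np.abs(Q[...,0]-d[0])<29)&(np.abs(Q[...,1]-d[1])<30))]:
    q=Q[m]
    if len(q)>20: r=cv2.minAreaRect(q[:,:2].astype(np.float32)); print(n,len(q),np.round(r[0],1),np.round(r[1],1),round(r[2],1),"x",np.percentile(q[:,0],[1,99]).round(1),"y",np.percentile(q[:,1],[1,99]).round(1))
for lo,hi in [(0,15),(15,30),(30,45),(45,60)]:
    m=(np.abs(Q[...,1])<16)&(Q[...,2]>lo)&(Q[...,2]<hi)&(np.abs(Q[...,0]-28)<6); q=Q[m]
    if len(q)>20: print(lo,len(q),"x med",np.median(q[:,0]),"y",np.percentile(q[:,1],[2,50,98]))
f=(np.abs(Q[...,1]-2)<8)&(np.abs(Q[...,0]-29)<6)&(Q[...,2]>-20)&(Q[...,2]<100); print("bottom z",np.percentile(Q[f][:,2],[98,99.5]))
E
python3 m2.py
```

```text
[ 467.76535668 -269.13868218  260.37395093] [-1.79993616e+02 -4.42846646e-03  1.13751607e+01] 20.131080145797775
dock approx [80.15375373  0.71672218]
inner 934 [80.9  1.8] [57.3 24.1] 0.2 x [ 53.1 109.2] y [-10.2  13.8]
floor 388 [81.1  1.6] [26.7 22.8] 0.0 x [67.7 94.4] y [-9.7 13. ]
walltop 373 [81.3  1.7] [55.4 41.4] 0.3 x [ 53.7 108.1] y [-18.6  22.3]
0 220 x med 30.404222520521614 y [-9.22716254 -0.27077465  9.34776116]
15 177 x med 30.640959284873045 y [-9.06124602 -0.27591349  9.16338893]
30 145 x med 30.87424929692535 y [-9.40906287  0.38640526  9.62454288]
45 48 x med 30.67632656373081 y [-9.21199189 -0.28648737  8.65570163]
bottom z [49.72405207 50.83338583]
```

View pics/w8.png

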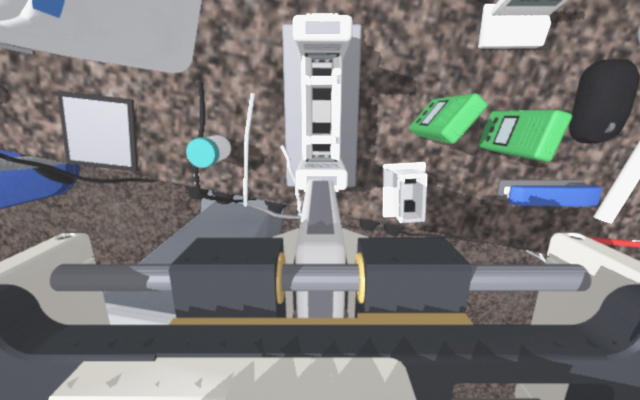

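The wrist picture shows the held logger at (320,240) now lying in line with the station row. The empty slot is ahead at (320,105), the cradle is at right (405,195), and nothing has been disturbed.

Call:
step_arm:
  series: "1 0.2 0 0 0 0 0; 1 0.45 0.01 0 0 0 0; 1 0.7 0.02 0 0 0 0; 1 0.942 0.021 0 0 0 0; 1 0.942 0.021 0 0 0 0; 1 0.942 0.021 0 0 0 0; 1 0.942 0.021 0 0 0 0"

```text
time: 27.3
tool_pos: [541.4, -256.6, 260.3]
tcp_rot: [-3.141, 0.0, 0.197]
contact_force: [-0.1, 0.0, -2.9]
grip_width: 19.8
finger_force: 30.0
```

Call:
step_arm:
  series: "1 0 0 0.2 0 0 0; 1 0 0 0.4 0 0 0; 1 0 0 0.6 0 0 0; 1 0 0 0.8 0 0 0; 1 0 0 1 0 0 0; 1 0 0 1 0 0 0; 1 0 0 1 0 0 0; 1 0 0 1 0 0 0"

```text
time: 28.1
tool_pos: [542.3, -256.9, 181.6]
tcp_rot: [3.14, -0.001, 0.196]
contact_force: [0.6, 0.1, -1.2]
grip_width: 19.7
finger_force: 30.0
```

```bash
sed -i 's/w8.png/w9.png/' m2.py; python3 m2.py
```

```text
[ 542.29895194 -256.90651266  181.57486625] [ 1.79923233e+02 -8.46097039e-02  1.12540380e+01] 19.700517439425088
dock approx [ 4.41936185 -2.27403794]
inner 370 [16.4 -1.2] [24.1 20.9] 89.9 x [ 6.5 26.6] y [-13.2  10.8]
floor 191 [11.3 -1. ] [23.9 10.1] 88.2 x [ 6.6 16.2] y [-12.8  10.8]
walltop 475 [ 5.4 -1.2] [55.9 41.3] 0.1 x [-20.5  32.9] y [-21.8  19.4]
0 227 x med 30.38810146577633 y [-9.38840178 -0.27415288  9.35242789]
15 172 x med 30.61036180570614 y [-9.20639782  0.35124325  9.20833858]
30 143 x med 30.847789040314712 y [-9.4394684  -0.28543649  9.19358209]
45 48 x med 30.70231391046968 y [-9.2517461  -0.65660215  9.20398316]
bottom z [49.12654752 50.15906246]
```

Call:
step_arm:
  series: "1 0 -0.015 0 0 0 0; 1 0 -0.015 0.15 0 0 0; 1 0 -0.015 0.3 0 0 0; 1 0 -0.015 0.45 0 0 0; 1 0 -0.015 0.55 0 0 0; 1 0 -0.015 0.65 0 0 0; 1 0 -0.015 0.65 0 0 0; 1 0 -0.015 0.65 0 0 0"

```text
time: 28.95
tool_pos: [541.9, -255.3, 128.3]
tcp_rot: [-3.142, -0.0, 0.197]
contact_force: [-0.1, -0.2, -1.5]
grip_width: 20.2
finger_force: 30.0
```

Call:
step_arm:
  series: "1 0 0 0.06 0 0 0; 1 0 0 0.12 0 0 0; 1 0 0 0.18 0 0 0; 1 0 0 0.24 0 0 0; 1 0 0 0.24 0 0 0; 1 0 0 0.24 0 0 0"

```text
time: 29.55
tool_pos: [541.8, -255.2, 109.0]
tcp_rot: [-3.141, 0.0, 0.197]
contact_force: [0.4, -0.6, -1.7]
grip_width: 20.0
finger_force: 30.0
```

Free entry. I'll keep lowering slowly.

Call:
step_arm:
  series: "1 0 0 0.05 0 0 0; 1 0 0 0.1 0 0 0; 1 0 0 0.15 0 0 0; 1 0 0 0.2 0 0 0; 1 0 0 0.2 0 0 0; 1 0 0 0.2 0 0 0"

```text
time: 30.15
tool_pos: [541.8, -255.2, 93.0]
tcp_rot: [-3.141, 0.0, 0.197]
contact_force: [-0.1, 0.7, -2.0]
grip_width: 19.7
finger_force: 30.0
```

Call:
step_arm:
  series: "1 0 0 0.02 0 0 0; 1 0 0 0.04 0 0 0; 1 0 0 0.06 0 0 0; 1 0 0 0.06 0 0 0"

```text
time: 30.55
tool_pos: [542.2, -255.2, 89.7]
tcp_rot: [3.141, -0.001, 0.197]
contact_force: [-1.5, 2.5, 7.3]
grip_width: 19.7
finger_force: 30.0
```

Call:
step_arm:
  series: "1 0 0 0.01 0 0 0; 1 0 0 0.02 0 0 0; 1 0 0 0.02 0 0 0; 1 0 0 0.02 0 0 0"

```text
time: 30.95
tool_pos: [542.8, -255.1, 89.5]
tcp_rot: [3.14, -0.003, 0.197]
contact_force: [-1.9, 3.8, 14.3]
grip_width: 19.7
finger_force: 30.0
```

```bash
python3 - <<'E'
from h import *
o=readout.get_obs(); print(o["tool_pos"],o["contact_force"],o["moment"])
c=vision.capture("wrist"); P=cloud(c,o); save(c,"pics/w10.png")
Rm=R.from_euler('xyz',o["tcp_rot"]).as_matrix(); Q=(P-o["tool_pos"])@Rm; Z=P[...,2]
f=(np.abs(Q[...,1])<8)&(Q[...,0]>-15)&(Q[...,0]<34)&(Z>100)&(Z<180); h,b=np.histogram(Z[f],np.arange(100,182,4)); print(list(zip(b,h)))
f=(np.abs(Q[...,1])<9)&(Q[...,0]>-28)&(Q[...,0]<34)&(np.abs(Z-147)<8); print(f.sum(), np.median(Z[f]) if f.any() else None)
c=vision.capture("scene"); P=cloud(c)
m=(np.hypot(P[...,0]-547,P[...,1]+254)<33)&(P[...,2]>90)&(P[...,2]<170); q=P[m]; print(len(q), np.percentile(q[:,2],[50,90,98]))
E
```

```text
[ 542.7531395  -255.12740282   89.50177685] [-1.89972193  3.79558387 14.25560872] [ 0.82420321  0.92491339 -0.07688926]
[(np.int64(100), np.int64(73)), (np.int64(104), np.int64(69)), (np.int64(108), np.int64(77)), (np.int64(112), np.int64(90)), (np.int64(116), np.int64(96)), (np.int64(120), np.int64(100)), (np.int64(124), np.int64(115)), (np.int64(128), np.int64(122)), (np.int64(132), np.int64(142)), (np.int64(136), np.int64(171)), (np.int64(140), np.int64(191)), (np.int64(144), np.int64(1640)), (np.int64(148), np.int64(375)), (np.int64(152), np.int64(0)), (np.int64(156), np.int64(0)), (np.int64(160), np.int64(0)), (np.int64(164), np.int64(3)), (np.int64(168), np.int64(543)), (np.int64(172), np.int64(917)), (np.int64(176), np.int64(0))]
2470 147.09064539116685
320 [123.43863638 145.49172466 166.89183473]
```

The logger's top is at z=147.1, the same height as the docked spares, so it is seated. I'll relax, open, check, and then withdraw.

Call:
step_arm:
  series: "1 0 0 -0.015 0 0 0; 1 0 0 -0.025 0 0 0; 1 0 0 -0.025 0 0 0; 0.5 0 0 -0.025 0 0 0; 0.3 0 0 -0.025 0 0 0; 0.2 0 0 -0.025 0 0 0; 0.1 0 0 -0.025 0 0 0; 0.1 0 0 -0.025 0 0 0; 0.1 0 0 -0.025 0 0 0; 0.1 0 0 -0.025 0 0 0; 0.1 0 0 -0.025 0 0 0"

```text
time: 32.15
tool_pos: [541.8, -255.3, 88.7]
tcp_rot: [-3.142, -0.0, 0.197]
contact_force: [0.3, -0.0, -0.1]
grip_width: 41.0
finger_force: 0.0
```

Call:
step_arm:
  series: "0.1 0 0 -0.1 0 0 0; 0.1 0 0 -0.3 0 0 0; 0.1 0 0 -0.5 0 0 0; 0.1 0 0 -0.75 0 0 0; 0.1 0 0 -1 0 0 0; 0.1 0 0 -1 0 0 0; 0.1 0 0 -1 0 0 0"

```text
time: 32.85
tool_pos: [541.8, -255.2, 168.9]
tcp_rot: [3.141, -0.001, 0.197]
contact_force: [-0.4, -0.3, -0.5]
grip_width: 41.2
finger_force: 0.0
```

Call:
step_arm:
  series: "0.1 0 0 -0.3 0 0 0; 0.1 0 0 -0.6 0 0 0; 0.1 0 0 -1 0 0 0; 0.1 0 0 -1 0 0 0; 0.1 -0.3 0 -1 0 0 0; 0.1 -0.6 0 -1 0 0 0; 0.1 -0.9 0 -1 0 0 0; 0.1 -0.9 0 -1 0 0 0; 0.1 -0.9 0 -1 0 0 0; 0.1 -0.9 0 -1 0 0 0"

```text
time: 33.85
tool_pos: [471.7, -269.1, 248.0]
tcp_rot: [-3.141, 0.0, 0.197]
contact_force: [-0.1, 0.5, 1.0]
grip_width: 41.5
finger_force: 0.0
```

```bash
python3 - <<'E'
from h import *
o=readout.get_obs(); print(o["tool_pos"],o["contact_force"],o["grip_width"],o["time"])
c=vision.capture("wrist"); P=cloud(c,o); Z=P[...,2]
print(np.nanmax(Z[60:150,280:360]))
for s in [(482,-268),(547,-254),(610,-241)]:
    m=(np.hypot(P[...,0]-s[0],P[...,1]-s[1])<31)&(Z>138)&(Z<156); q=P[m]
    if len(q)>20: r=cv2.minAreaRect(q[:,:2].astype(np.float32)); print(len(q),np.round(r[0],1),np.round(r[1],1),round(r[2],1),np.median(q[:,2]))
m=(np.hypot(P[...,0]-547,P[...,1]+254)<24)&(Z>140)&(Z<156); A=np.c_[P[m][:,:2],np.ones(m.sum())]; print("tilt",np.linalg.lstsq(A,P[m][:,2],rcond=None)[0][:2])
f=c["frame"][20:240,220:420,::-1]; cv2.imwrite("pics/w11c.png",cv2.resize(f,None,fx=2.6,fy=2.6))
E
```

```text
[ 471.66219785 -269.1315971   247.99141465] [-0.07015206  0.50398438  0.95514678] 41.48822796631287 33.85
150.20187137680432
1136 [ 485.  -267.4] [19.  49.5] 11.3 147.01579852858697
1342 [ 547.3 -254.4] [49.3 19.6] 11.8 147.0681058765013
1768 [ 611.3 -241.9] [20.3 49.5] 12.3 147.08378099399167
tilt [0.00330944 0.01626348]
```

View pics/w11c.png

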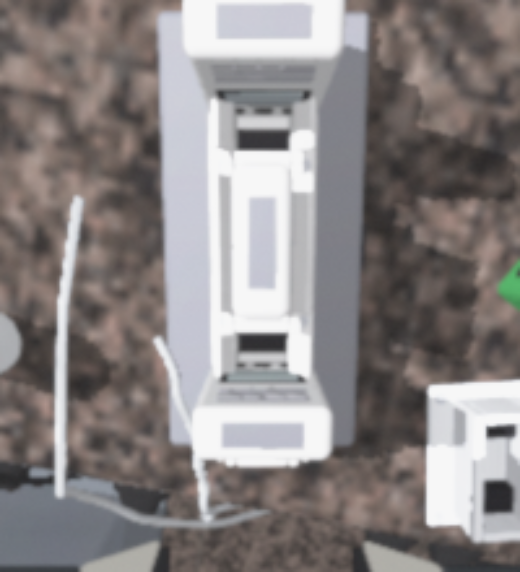

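The crop shows the logger seated upright in the middle dock at (262,240). Its top is at z=147, it is about 1 mm off the dock centre, the spares are undisturbed and the gripper is clear.

```bash
python3 -c "
from plant import order; print(order.close_job())"
```

```text
the job is handed in; nothing more can be done
None
```

The logger was stopped on the mat (button at its hard stop for about 1.5 s at roughly 15 N) and now stands seated upright in the empty dock. On the first try I lowered it a quarter turn out and it met the dock walls at about 36 N, slipping in the grip. The job is handed in; no verdict was returned.

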